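# Show the helper the next body repair

## Task

Show your helper what to do next: switch on the inspection lamp by gently pressing down the green-dotted end of its white rocker switch, then point for two seconds at the flux jar, the one with the green lid, with the fingertips straight above its lid, a finger's width or two off it. Last, point in the same way for two seconds at the bare-metal patch on the dark wing panel, and finish still pointing there. Touch nothing but the switch: the bare metal is degreased, and the jars and tools stay where they are.

Things in the scene. Friction and masses are not known exactly. Their poses are not given: they have to be found in the camera images.
- lamp: the inspection lamp, fixed: black base 240 x 120 x 30 mm, rocker switch at its front (-x) end, short steel gooseneck 95 mm behind its centre carrying a 160 mm wide LED head, 190 mm above the table at its top, behind the base's far end. Origin: centre of the base's underside; x runs from the switch towards the gooseneck
- switch_on_end (a point): the green dot on the white rocker switch (56 mm along the lamp's x, 42 mm wide, pivot in its middle, 19 mm from the dot, on a grey frame whose top is 40 mm above the table). The point lies on the rocker's upper face, about 55 mm above the table when off; press here, straight down. It turns with the rocker
- switch (a joint): angle of the rocker, rad: 0 off (dotted end up), 0.24 fully on (dotted end down, the dot about 4.5 mm lower); it needs about 2.5 N at the dot and stays where it is left. It counts as on above 0.17
- flux_jar: The flux jar: glass jar 64 mm across and 85 mm tall with a green screw lid; origin at the centre of its underside (the lid's top is 85 mm above it), z up. One of three like jars that stand in a row and may swap places.
- black_jar: The black-lidded jar: glass jar 64 mm across and 85 mm tall with a black screw lid; origin at the centre of its underside (the lid's top is 85 mm above it), z up. Leave alone.
- white_jar: The white-lidded jar: glass jar 64 mm across and 85 mm tall with a white screw lid; origin at the centre of its underside (the lid's top is 85 mm above it), z up. Leave alone.
- panel: wheel-arch section of a car wing in dark grey primer, fixed, lying flat on two wooden battens: 340 mm along its y, 240 mm along x at its widest, an arch cut from the edge facing the robot, a low swage line along the other edge. Origin: on the table under its middle; its upper face is 50 mm above the table
- bare_patch: the bare-metal patch on the panel: bright silver, roundish, about 55 mm across, flush with the panel. Origin: its centre, on the panel's upper face (50 mm above the table), z up. Not to be touched. It may be at either end or in the middle of the row of three patches
- yellow_patch: patch of yellow filler on the panel, about 55 mm across; origin at its centre on the panel's face. Not the one to point at
- red_patch: patch of red stopper on the panel, about 50 mm across; origin at its centre on the panel's face. Not the one to point at
- paddle: wooden soldering paddle lying flat, 235 mm long, 58 mm wide, 30 mm tall; origin under the neck between blade (+x) and handle. Leave alone
- body_file: body file lying at the back: steel blade 355 x 36 mm, aluminium knob (+x end) 62 mm tall and handle (-x end) 102 mm tall; origin under its middle. Leave alone
- sanding_block: wooden sanding block 120 x 45 x 25 mm; origin at the centre of its underside. Leave alone
- scraper: scraper with a white handle, 250 mm long along x, 22 mm tall; origin on the table under where handle (-x) and blade (+x) meet. Leave alone

How it is judged:
By the outcome, as a careful person would: the job done as asked, in the order asked, and still so for the second after the job is handed in, with the robot touching nothing.
It also fails if it takes over 54 s, if anything falls off the work surface, if the arm or the gripper's body presses on something with over 40 N, if the wrist force passes 120 N, or if a joint passes its speed limit or range.

## Robot

A 7-joint arm with a two-finger parallel gripper is mounted at the origin on the work surface. World frame = base frame: x ahead of the robot, y to its left, z up, the work surface at z = 0. Lengths are in mm, angles in rad, forces in N, time in s.
With the tool pointing down it reaches from about 400 to 875 mm from the base axis. Payload 4.4 kg.
Tool frame: the origin (TCP) lies at the very end of the fingers, on their centre line; the grasp point (between the pads) lies 19 mm behind it; z points along the fingers, y is the direction in which the jaws open and shut (so a half turn about z gives the same grasp; the last joint's range is limited). The gripper opens to 85 mm and grips with 20 to 120 N. Pads are 22 mm wide; open, the fingers measure 114 mm over their backs; the gripper's body (76 mm by 85 mm) begins 54 mm behind the grasp point. The pads swing forward as they close: fully open they stand 13 mm farther back than shut.
Start: joints at [-1.25, 0.628, 0.038, 1.517, -0.027, 0.996, -0.02], TCP at [245.175, 602.002, 231.313] pointing down, gripper open.
Joint ranges: [-3.06, 3.06], [-0.37, 2.12], [-1.25, 1.32], [0.18, 2.47], [-1.1, 4.24], [0.23, 1.98], [-2.94, 2.94]. Speed limits (rad/s): [2.57, 2.57, 3.14, 3.14, 3.14, 3.14, 3.14].

## Interface

Orientations are given as [roll, pitch, yaw] about the fixed x, y, z axes, in that order (R = Rz(yaw) Ry(pitch) Rx(roll)).
In Python, from cell import ctrl gives the robot as it stands.
- The arm moves only by the shell command python3 -m crank 'ROWS' [OPENING]. ROWS is JSON, a list that holds one entry, the list of rows, each a list of 6 numbers: the shift along the tool's x, y, z in units of 30 mm (1.0 is 30 mm), then the turn, a rotation vector about the tool's x, y, z in units of 6 degrees (1.0 is 6 degrees). In form: [[[tx, ty, tz, rx, ry, rz], ...]]. A call has 1 to 12 rows; each row shifts and turns the pose as measured when the row begins, along the tool's axes as they then stand; what a row does not reach is not made up. A row lasts 1/12 s, in which the tool goes at most 41.7 mm and 7.16 degrees, less where a joint would pass 70% of its speed; a pose out of reach is approached as far as the arm can. A call is refused whole if a number of a shift passes 1 or a number of a turn 1, either way. A call with a gripper value outside its range is refused whole. OPENING is the gripper command: -1 is fully open, 1 is shut, values between are in proportion, set as the call begins (- or left out, the last holds). The fingers move at their own pace and stop on an object; the grip force is fixed at half the most. Time passes only in rows, so rows that do not move let the fingers close. It gives the time, the measured TCP pose, the force and the opening at its end, in the units of the state.
- ctrl.read_state(): the state, without advancing time (a new reading comes with each control period).
- ctrl.get_image(name): name is "side" or "top"; returns a dict with "color" (420x560x3 uint8, red, green, blue), "depth" (420x560 float32, mm along the optical axis (not along the pixel's ray), 0 where there is no reading), "camera_matrix" (3x3 intrinsics, pixels), "k1" (the pictures are not rectified: a ray, as slopes to the right and down, at radius r is drawn at 1 + k1 r^2 times it, then the intrinsics apply), "R" (3x3) and "t" (3): a world point X has camera coordinates R X + t. Camera axes: x right, y down, z forward; pixel columns grow to the right and rows downward; lengths in mm; the calibration is good to about 2 mm. A picture is of the moment at which its call begins.
- ctrl.finish_job(): hands the job in, once; it reports no verdict.
Trained networks look in a picture, given as the dict that the camera call returned (one of the last four; its "shot" number tells which), for a name from the list of things; names that differ only in an ending like _2 or _b are one class to them, and where a whole thing is asked for, a point or a joint stands for the part that bears it (a point fixed in the world has none). Each returns a list of dicts, best first, with "conf" (0 to 1); they miss things now and then, are a little off and sometimes report something else, mostly with a low value. They report only what shows in the picture. A call takes as long as a camera call.
- ctrl.search_frame(query, picture): "extent" ([centre column, centre row, width, height] in pixels, round what is visible of it).
The state is a dict: "clock": time; "qpos": joint angles; "qd": joint speeds; "tau": joint torques, N m; "eef_pos": TCP position; "tool_rot": TCP orientation; "force": force on the tool from outside, world axes, zero at the start; "torque": the same for the moment, N m; "width": finger opening in mm.
Only numpy, scipy, OpenCV 4.12 (cv2) and the standard library are available. Lean on these libraries where they do the work, as an engineer would, in place of code of your own. Each camera call takes 0.05 s, during which the arm holds its last target. There are 200 camera calls.

## Working session

There is one attempt and no reset: what is moved stays moved. The work goes in short steps, Python scripts to look and compute and a shell command to move; the robot and the scene stay as the last step left them, time stands still between calls to the robot, and variables do not carry over. Pictures are saved under pics/ and viewed, about 8 in all and at most 12, crops included, and the job is handed in when it is done.

```bash
mkdir -p pics
cat > h.py <<'E'
import numpy as np, cv2
from cell import ctrl
def unproj(p,u,v,d=None,z=None):
    K=p["camera_matrix"];R=np.array(p["R"]);t=np.array(p["t"])
    a=np.array([(u-K[0][2])/K[0][0],(v-K[1][2])/K[1][1]]);s=a.copy()
    for _ in range(20): s=a/(1+p["k1"]*(s@s))
    r=np.array([s[0],s[1],1.])
    if z is not None:
        o=-R.T@t; w=R.T@r; return o+w*(z-o[2])/w[2]
    if d is None: d=np.median(p["depth"][int(v)-1:int(v)+2,int(u)-1:int(u)+2])
    return R.T@(r*d-t)
def save(p,n): cv2.imwrite("pics/"+n+".png",p["color"][:,:,::-1])
E
python3 - <<'E'
from h import *
np.set_printoptions(precision=1,suppress=True)
s=ctrl.read_state();print(s)
for c in("top","side"):
    p=ctrl.get_image(c);save(p,c+"0")
    for q in("switch_on_end","flux_jar","black_jar","white_jar","bare_patch","yellow_patch","red_patch","lamp","panel","body_file"):
        for r in ctrl.search_frame(q,p)[:2]:
            e=r["extent"];print(c,q,round(r["conf"],2),np.array(e),unproj(p,e[0],e[1]))
E
```

```text
{'clock': 0.0, 'qpos': array([-1.2,  0.6,  0. ,  1.5, -0. ,  1. , -0. ]), 'qd': array([-0., -0., -0., -0.,  0.,  0.,  0.]), 'tau': array([  0. , -56.3,   1.2, -19.3,   0. ,   0. ,  -0. ]), 'eef_pos': array([244.9, 601.4, 230.4]), 'tool_rot': array([-3.1,  0. ,  2.8]), 'force': array([-0.4,  0.2, -0.5]), 'torque': array([ 0., -0., -0.]), 'width': 85.47336422672761}
top switch_on_end 0.53 [349.8 162.6  19.5  21.8] [ 669.3 -184.1   53.7]
top flux_jar 0.64 [385.2 230.   28.6  29. ] [ 493.8 -255.1   86.6]
top flux_jar 0.43 [111.2 295.3  71.7  70.8] [351.3 431.6   0.5]
top black_jar 0.81 [326.2 256.6  29.2  28.9] [ 433.9 -110.5   85.3]
top white_jar 0.76 [439.2 212.6  38.6  30.4] [ 532.5 -388.1   87.4]
top bare_patch 0.89 [183.9 206.8  19.9  25.2] [567.5 236.2  50.2]
top bare_patch 0.33 [385.4 231.2  32.9  27. ] [ 490.9 -255.5   86.3]
top yellow_patch 0.67 [223.9 214.9  21.7  18.1] [544.3 136.3  52.4]
top red_patch 0.55 [139.9 201.1  17.2  19.5] [584.7 345.8  50.3]
top lamp 0.89 [338.4 117.8  66.5 130.1] [ 795.6 -164.4   29.7]
top panel 0.74 [222.5 215.8  24.4  20.2] [542.3 140.   51.2]
to
[... 299 characters left out ...]
.3  50.1] [ 426.6 -141.4   64.8]
side black_jar 0.25 [334.  283.   31.8  46.3] [ 478.8 -286.    69.6]
side white_jar 0.81 [393.9 315.9  37.1  52.6] [ 517.5 -417.8   78.2]
side white_jar 0.49 [371.1 234.7  32.1  11.8] [ 660.3 -176.8   55.7]
side yellow_patch 0.66 [265.8 187.1  20.7   5.1] [545.1 134.9  55.5]
side red_patch 0.59 [284.4 358.9 119.1  51.9] [ 324.9 -364.3   17.9]
side red_patch 0.47 [245.8 156.1  17.3  10.1] [579.6 337.8  54.6]
side lamp 0.68 [397.6 212.  112.8 126.6] [844.6 -72.5   4. ]
side panel 0.79 [253.  174.8 110.4  64.5] [548.7 222.5  51.1]
side body_file 0.6 [323.4 173.5  63.9  60. ] [764.2 178.5  24.1]
side body_file 0.57 [393.9 316.3  39.9  54.6] [ 517.5 -418.    77.3]
```

Run:
```python
import cv2
a=cv2.imread("pics/top0.png");b=cv2.imread("pics/side0.png")
cv2.imwrite("pics/v1.png",cv2.resize(a,None,fx=1.4,fy=1.4,interpolation=2))
x=cv2.resize(a[140:200,310:390],None,fx=6,fy=6,interpolation=2)[:, :400]
y=cv2.resize(b[215:255,345:400],None,fx=7.2,fy=7.2,interpolation=2)
import numpy as np
c=np.zeros((360,800,3),np.uint8);c[:360,:400]=x[:360];c[:288,404:800]=y[:288,:396];cv2.imwrite("pics/v2.png",c)
```

```text
(no output)
```

View pics/v1.png

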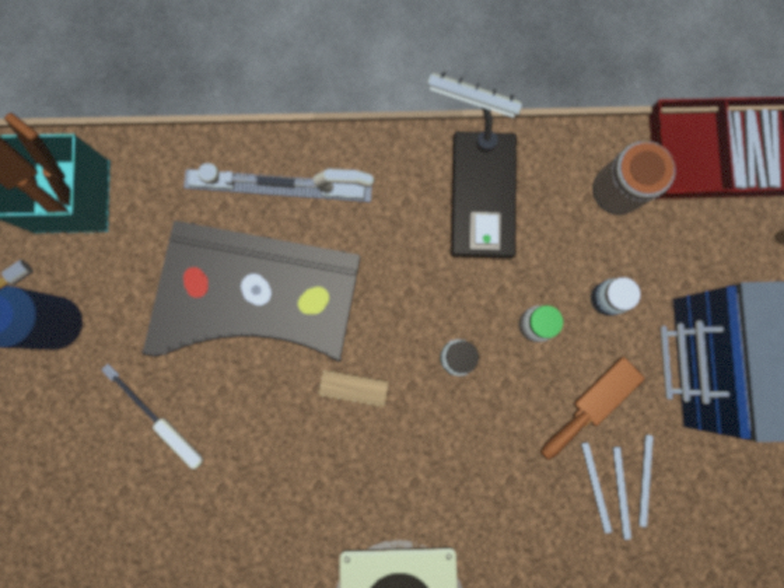

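View pics/v2.png

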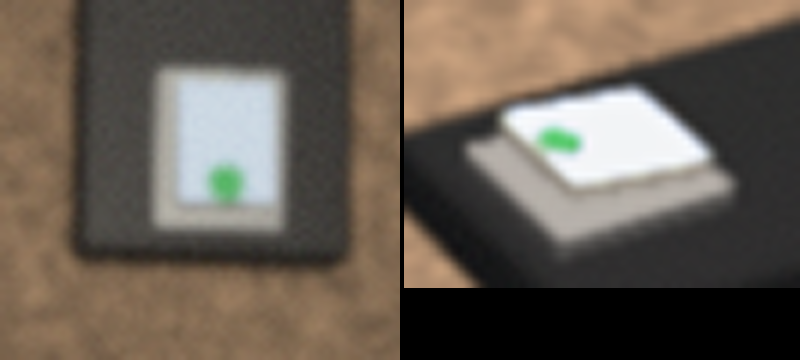

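The top view shows lamp with the rocker's green dot at v1 (487,239), green jar at (546,322), the bare patch at (256,289) between red and yellow; the closeup shows the rocker tilted, dot end up. Now I'll refine the targets by colour.

Run:
```python
from h import *
np.set_printoptions(precision=1,suppress=True)
def blob(p,m,u,v,r):
    k=np.zeros_like(m);k[v-r:v+r,u-r:u+r]=m[v-r:v+r,u-r:u+r]
    n,l,s,c=cv2.connectedComponentsWithStats(k.astype(np.uint8)); i=1+np.argmax(s[1:,4]); return c[i],s[i]
for cam,T in (("top",dict(dot=(348,170,8,55),jar=(390,230,18,85),bare=(183,207,20,50),lid=(347,165,22,52))),("side",dict(dot=(367,234,9,55),jar=(334,270,25,85),bare=(253,171,16,50)))):
    p=ctrl.get_image(cam);h=cv2.cvtColor(p["color"],cv2.COLOR_RGB2HSV).astype(int)
    g=(abs(h[...,0]-62)<18)&(h[...,1]>90)&(h[...,2]>60); w=(h[...,1]<60)&(h[...,2]>130)
    for n,(u,v,r,z) in T.items():
        c,s=blob(p,w if n in("bare","lid") else g,u,v,r)
        if n=="bare": c=np.array([s[0]+s[2]/2-.5,s[1]+s[3]/2-.5])
        print(cam,n,c,s,unproj(p,*c,z=z),unproj(p,*c))
    if cam=="side": cv2.imwrite("pics/v3.png",cv2.resize(p["color"][:,:,::-1],None,fx=1.4,fy=1.4))
    C=-np.array(p["R"]).T@np.array(p["t"]);print("cam",C)
# max heights along corridors
    if cam=="top":
        for nm,(u,v) in dict(cup=(460,120),blue=(8,228),teal=(20,100),box=(520,260)).items(): print(nm,unproj(p,u,v))
```

```text
top dot [347.5 170. ] [346 168   4   5  16] [ 650.1 -177.1   55. ] [ 650.  -177.    55.4]
top jar [390.2 229.3] [379 218  24  23 430] [ 495.2 -267.8   85. ] [ 495.2 -267.8   85.2]
top bare [182.5 206. ] [171 194  24  25 444] [569.7 239.7  50. ] [569.5 239.4  51.5]
top lid [345.9 164.2] [336 151  21  27 520] [ 665.8 -174.4   52. ] [ 665.8 -174.3   52.1]
cam [ 426.4   19.4 1085.1]
cup [ 748.2 -436.2  129.5]
blue [513.4 587.6 179.2]
teal [781.7 546.3 224.4]
box [ 414.8 -522.9  171.7]
side dot [366.2 234.1] [364 233   5   3  10] [ 652.2 -168.7   55. ] [ 648.2 -173.1   59.1]
side jar [335.  269.8] [321 259  29  23 515] [ 491.8 -268.4   85. ] [ 491.1 -269.2   85.9]
side bare [255. 170.] [246 165  19  11 169] [567.8 248.7  50. ] [563.  238.7  55.7]
cam [  64.4 -805.8  655.3]
```

View pics/v3.png

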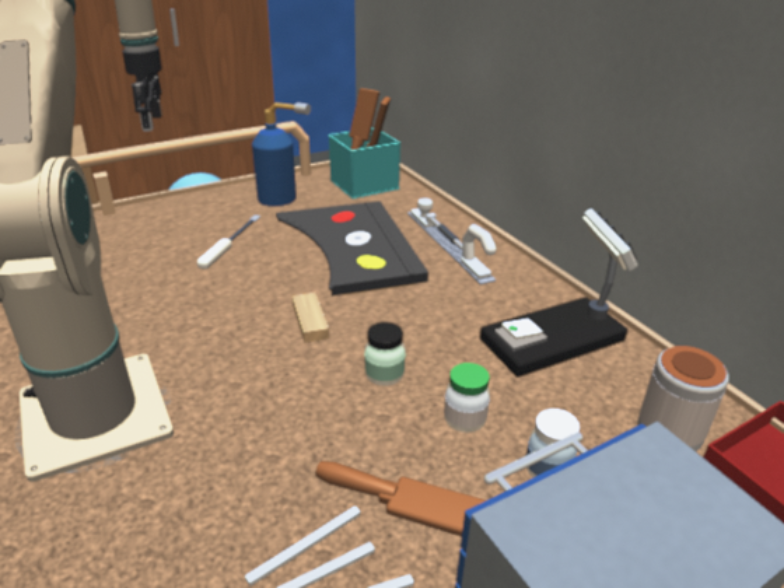

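The side view shows the same: dot at (513,327), rocker end up, jar lid at (469,377), patch at (358,238); the arm stands high at the back left. Moving now.

```bash
python3 -m crank '[[[0,0,-0.6,0,0,-0.8],[0,0,-0.6,0,0,-0.8],[0,0,-0.3,0,0,-0.8],[0,0,0,0,0,-0.8],[0,0,0,0,0,0]]]' 1; python3 -c "
from h import *
s=ctrl.read_state();print(s['tool_rot'],s['qpos'])"
```

```text
clock: 1.62
eef_pos: [244.8, 601.4, 277.4]
tool_rot: [-3.139, -0.0, 3.105]
force: [-0.9, -0.3, -0.9]
width: 25.6
[-3.13913572e+00 -2.08291486e-04  3.10528571e+00] [-1.19584988  0.58714919 -0.05458261  1.45703987  0.03447906  1.10074431
  0.27748945]
```

```bash
python3 -m crank '[[[-0.5,-1,0,0,0,-0.35],[-0.5,-1,0,0,0,0],[-0.5,-1,0,0,0,0],[-0.5,-1,0,0,0,0],[-0.5,-1,0,0,0,0],[-0.5,-1,0,0,0,0],[-0.5,-1,0,0,0,0],[-0.5,-1,0,0,0,0],[-0.5,-1,0,0,0,0],[-0.5,-1,0,0,0,0],[-0.5,-1,0,0,0,0],[-0.5,-1,0,0,0,0]]]'
```

```text
clock: 2.62
eef_pos: [420.8, 231.7, 273.0]
tool_rot: [3.138, -0.006, 3.128]
force: [0.2, 1.2, 0.2]
width: 0.3
```

```bash
python3 -m crank '[[[-0.6,-1,0,0,0,0],[-0.6,-1,0,0,0,0],[-0.6,-1,0,0,0,0],[-0.6,-1,0,0,0,0],[-0.6,-1,0,0,0,0],[-0.6,-1,0,0,0,0],[-0.6,-1,0,0,0,0],[-0.6,-1,0,0,0,0],[-0.6,-1,0,0,0,0],[-0.6,-1,0,0,0,0],[-0.6,-1,0,0,0,0],[-0.6,-1,0,0,0,0]]]'
```

```text
clock: 3.62
eef_pos: [631.6, -154.5, 268.9]
tool_rot: [3.136, -0.008, 3.095]
force: [0.9, 0.7, -0.3]
width: -0.2
```

```bash
python3 -m crank '[[[-0.2,-0.3,0.5,0,0,-0.4],[-0.2,-0.2,0.9,0,0,0],[-0.1,-0.1,1,0,0,0],[0,0,1,0,0,0],[0,0,1,0,0,0],[0,0,0.8,0,0,0],[0,0,0,0,0,0],[0,0,0,0,0,0]]]'
```

```text
clock: 4.28
eef_pos: [648.8, -190.6, 105.1]
tool_rot: [-3.137, -0.002, 3.103]
force: [0.6, 0.2, -0.4]
width: -0.1
```

```bash
python3 -m crank '[[[0,0.46,0.4,0,0,-0.35],[0,0,0.4,0,0,0],[0,0,0.3,0,0,0],[0,0,0,0,0,0],[0,0,0,0,0,0]]]'
python3 - <<'E'
from h import *
p=ctrl.get_image("side");q=ctrl.get_image("top")
a=cv2.resize(p["color"][185:265,320:410],None,fx=4.4,fy=4.4,interpolation=2);b=cv2.resize(q["color"][130:210,303:393],None,fx=4.4,fy=4.4,interpolation=2)
cv2.imwrite("pics/v4.png",np.hstack([a,b])[:,:,::-1])
E
```

```text
clock: 4.7
eef_pos: [652.8, -179.1, 76.2]
tool_rot: [-3.133, 0.005, 3.134]
force: [-0.5, -0.2, 0.6]
width: 0.4
```

View pics/v4.png

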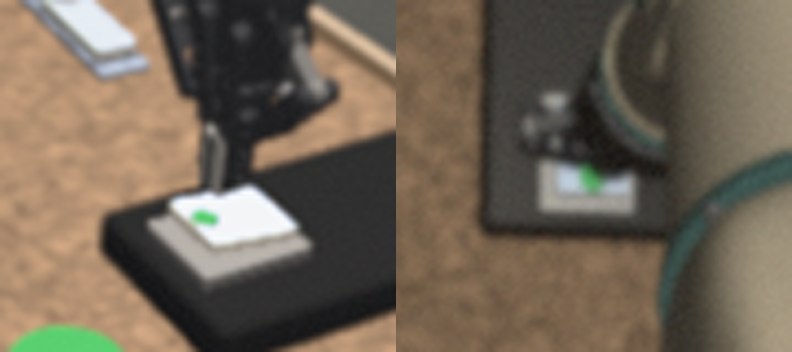

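```bash
cat >> h.py <<'E'
def proj(p,X):
    c=np.array(p["R"])@np.array(X)+np.array(p["t"]);s=c[:2]/c[2];s=s*(1+p["k1"]*(s@s));K=p["camera_matrix"]
    return np.array([K[0][0]*s[0]+K[0][2],K[1][1]*s[1]+K[1][2]])
E
python3 - <<'E'
from h import *
p=ctrl.get_image("side");X=ctrl.read_state()["eef_pos"]
for Y in (X,[650,-177,55],[650,-177,76]): print(Y,(proj(p,Y)-[320,185])*4.4)
E
python3 -m crank '[[[0.13,0.07,0.3,0,0,0],[0,0,0.15,0,0,0],[0,0,0,0,0,0]]]'
```

```text
[ 652.76941514 -179.04720738   76.36326519] [221.20142657 192.56781691]
[650, -177, 55] [209.66824637 225.26011037]
[650, -177, 76] [214.49840477 192.57414794]
clock: 5.1
eef_pos: [649.6, -177.9, 63.5]
tool_rot: [-3.132, 0.009, 3.133]
force: [0.0, -0.5, -0.2]
width: -0.3
```

```bash
python3 -m crank '[[[0,0,0.15,0,0,0],[0,0,0.1,0,0,0],[0,0,0.05,0,0,0],[0,0,0,0,0,0]]]'; python3 -m crank '[[[0,0,0.1,0,0,0],[0,0,0.05,0,0,0]]]'
```

```text
clock: 5.43
eef_pos: [648.7, -178.0, 53.3]
tool_rot: [-3.133, 0.007, 3.133]
force: [-1.0, -0.9, 1.3]
width: 0.1
clock: 5.6
eef_pos: [648.3, -178.1, 51.3]
tool_rot: [-3.133, 0.005, 3.132]
force: [-5.3, 1.6, 16.7]
width: 0.3
```

```bash
python3 -m crank '[[[0,0,0,0,0,0]]]'
python3 - <<'E'
from h import *
p=ctrl.get_image("side")
a=cv2.resize(p["color"][185:265,320:410],None,fx=6,fy=6,interpolation=2)
cv2.imwrite("pics/v5.png",a[:,:,::-1])
E
```

```text
clock: 5.68
eef_pos: [648.4, -178.1, 52.2]
tool_rot: [-3.133, 0.006, 3.132]
force: [0.8, -0.4, -0.4]
width: 0.1
```

View pics/v5.png

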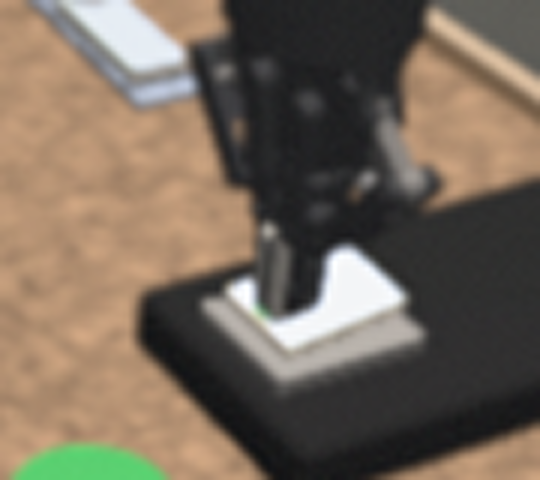

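The fingertips sit on the dot, and the 16.7 N peak suggests the rocker reached its stop. I'll lift off and check.

```bash
python3 -m crank '[[[0,0,-0.5,0,0,0],[0,0,-1,0,0,0],[0,0,-1,0,0,0],[0.5,0,-1,0,0,0],[1,0,-0.5,0,0,0],[1,0,0,0,0,0],[0,0,0,0,0,0],[0,0,0,0,0,0]]]'
python3 - <<'E'
from h import *
p=ctrl.get_image("side");b=cv2.imread("pics/side0.png")[205:255,335:400,::-1]
a=p["color"][205:255,335:400]
cv2.imwrite("pics/v6.png",cv2.resize(np.hstack([b,a]),None,fx=6,fy=6,interpolation=2)[:,:,::-1])
E
```

```text
clock: 6.4
eef_pos: [572.2, -176.1, 174.3]
tool_rot: [-3.132, 0.01, 3.134]
force: [1.5, 0.7, 0.9]
width: -0.5
```

View pics/v6.png

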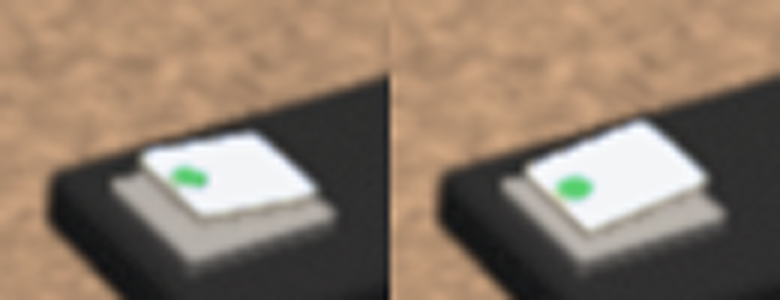

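The dot dropped about 1.7 px, close to the 1.6 px that full travel (4.5 mm) predicts, so it looks fully on. I'll cross-check with the depth slope of the rocker.

Run:
```python
from h import *
p=ctrl.get_image("side");h=cv2.cvtColor(p["color"],cv2.COLOR_RGB2HSV).astype(int)
m=np.zeros(h.shape[:2],bool);m[222:246,357:396]=((h[...,1]<35)&(h[...,2]>200))[222:246,357:396]
P=np.array([unproj(p,u,v,p["depth"][v,u]) for v,u in zip(*np.nonzero(m))])
A=np.c_[P[:,:2]-[668,-174],np.ones(len(P))];c=np.linalg.lstsq(A,P[:,2],rcond=None)[0];print(len(P),c)
print("head brightness", [cv2.imread("pics/side0.png")[150:190,415:455].max(2).mean(), p["color"][150:190,415:455].max(2).mean()])
```

```text
259 [-0.29554367 -0.63219621 55.00098396]
head brightness [np.float64(129.484375), np.float64(131.43)]
```

Run:
```python
from h import *
def cen(im):
    im=im[222:246,357:380].astype(float);w=np.clip(im[...,1]-im[...,0]-25,0,None);v,u=np.indices(w.shape);return np.array([(u*w).sum(),(v*w).sum()])/w.sum()+[357,222]
o=cv2.imread("pics/side0.png")[:,:,::-1];p=ctrl.get_image("side")
print("moved",cen(p["color"])-cen(o))
from math import *
h=2.3
for a in(.12,.17,.2,.24):
    # dot relative to pivot; rot about y; dot 19 mm out, off tilt +0.12
    d=lambda t:np.array([669-19*cos(t),-177,52.7+19*sin(t)])
    print(a,proj(p,d(.12-a))-proj(p,d(.12)))
```

```text
moved [-0.77730451  1.82505682]
0.12 [-0.16418943  0.8108958 ]
0.17 [-0.20524239  1.13927093]
0.2 [-0.22208491  1.33307721]
0.24 [-0.23543213  1.58736486]
```

The measured shift (1.83 px) is at least the full-travel prediction (1.59 px), so the switch is on. Next is the flux jar.

```bash
python3 -m crank '[[[0.7,-0.8,0,0,0,0],[0.7,-0.8,0,0,0,0],[0.7,-0.8,0,0,0,0],[0.4,-0.5,0.3,0,0,0],[0,0,0.6,0,0,0],[0,0,0.4,0,0,0],[0,0,0,0,0,0],[0,0,0,0,0,0]]]'
```

```text
clock: 7.22
eef_pos: [504.2, -266.0, 127.6]
tool_rot: [-3.133, 0.012, 3.141]
force: [-0.2, 0.4, 0.1]
width: 0.0
```

```bash
python3 -m crank '[[[0.33,-0.06,0.3,0,0,0],[0,0,0.25,0,0,0],[0,0,0,0,0,0],[0,0,0,0,0,0]]]'
python3 - <<'E'
from h import *
p=ctrl.get_image("side")
cv2.imwrite("pics/v7.png",cv2.resize(p["color"][190:340,235:435],None,fx=4,fy=4,interpolation=2)[:,:,::-1])
E
```

```text
clock: 7.55
eef_pos: [499.0, -267.0, 110.8]
tool_rot: [-3.133, 0.015, -3.138]
force: [0.1, 1.1, 0.2]
width: -0.2
```

View pics/v7.png

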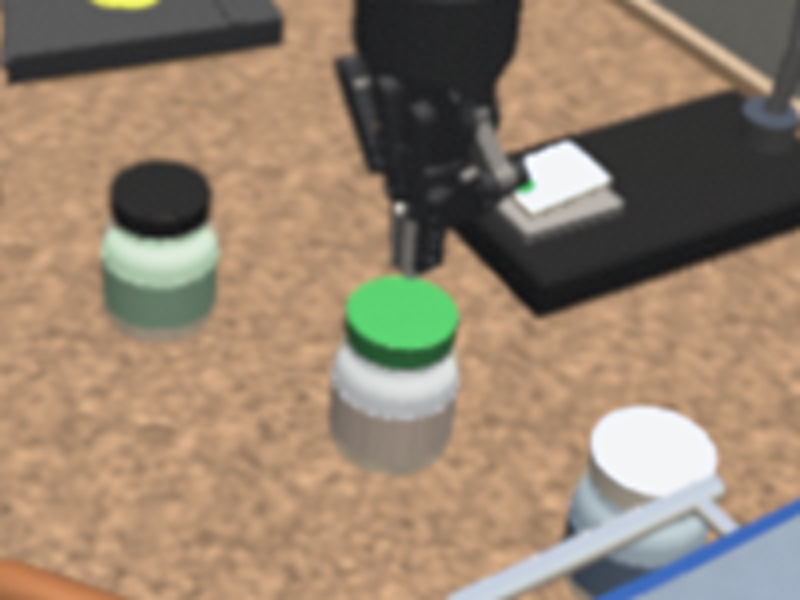

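The fingertips (412,270) stand over the green lid (402,315), clear of it by the intended 25 mm or so. I'll trim x by a few mm and hold.

```bash
python3 -m crank '[[[0.16,-0.03,0.03,0,0,0],[0,0,0,0,0,0],[0,0,0,0,0,0],[0,0,0,0,0,0],[0,0,0,0,0,0],[0,0,0,0,0,0],[0,0,0,0,0,0],[0,0,0,0,0,0],[0,0,0,0,0,0],[0,0,0,0,0,0],[0,0,0,0,0,0],[0,0,0,0,0,0]]]';  python3 -m crank '[[[0,0,0,0,0,0],[0,0,0,0,0,0],[0,0,0,0,0,0],[0,0,0,0,0,0],[0,0,0,0,0,0],[0,0,0,0,0,0],[0,0,0,0,0,0],[0,0,0,0,0,0],[0,0,0,0,0,0],[0,0,0,0,0,0],[0,0,0,0,0,0],[0,0,0,0,0,0]]]'
```

```text
clock: 8.6
eef_pos: [497.0, -267.5, 112.2]
tool_rot: [-3.131, 0.021, -3.136]
force: [-0.4, -0.2, 0.2]
width: -0.4
clock: 9.6
eef_pos: [497.0, -267.5, 112.1]
tool_rot: [-3.132, 0.021, -3.136]
force: [-0.4, 0.4, 0.1]
width: 0.0
```

```bash
python3 -m crank '[[[0,0,0,0,0,0],[0,0,0,0,0,0],[0,0,0,0,0,0],[0,0,0,0,0,0],[0,0,0,0,0,0],[0,0,0,0,0,0],[0,0,0,0,0,0],[0,0,0,0,0,0],[0,0,0,0,0,0],[0,0,0,0,0,0],[0,0,0,0,0,0],[0,0,0,0,0,0]]]'
```

```text
clock: 10.6
eef_pos: [497.0, -267.5, 112.1]
tool_rot: [-3.132, 0.02, -3.136]
force: [0.1, 0.1, -1.0]
width: -0.1
```

```bash
python3 -m crank '[[[0,0,-1,0,0,0],[0,0,-1,0,0,0],[-0.1,0.5,-0.6,0,0,0],[-0.15,1,0,0,0,0],[-0.15,1,0,0,0,0],[-0.15,1,0,0,0,0],[-0.15,1,0,0,0,0],[-0.15,1,0,0,0,0],[-0.15,1,0,0,0,0],[-0.15,1,0,0,0,0],[-0.15,1,0,0,0,0],[-0.15,1,0,0,0,0]]]'; python3 -m crank '[[[-0.15,1,0,0,0,0],[-0.15,1,0,0,0,0],[-0.15,1,0,0,0,0],[-0.15,1,0,0,0,0],[-0.15,1,0,0,0,0],[-0.15,0.8,0,0,0,0],[0,0.3,0,0,0,0],[0,0,0,0,0,0],[0,0,0,0,0,0]]]'
```

```text
clock: 11.6
eef_pos: [539.9, 19.1, 191.7]
tool_rot: [-3.126, 0.023, 3.128]
force: [0.1, 0.1, -0.0]
width: -0.0
clock: 12.35
eef_pos: [568.0, 220.7, 189.1]
tool_rot: [-3.131, 0.023, 3.14]
force: [0.4, -0.3, -0.1]
width: 0.4
```

```bash
python3 -m crank '[[[0,0.3,0.4,0,-0.2,0],[0,0.3,0.8,0,0,0],[0,0,0.8,0,0,0],[0,0,0.6,0,0,0],[0,0,0.3,0,0,0],[0,0,0,0,0,0],[0,0,0,0,0,0],[0,0,0,0,0,0]]]'
```

```text
clock: 13.02
eef_pos: [574.6, 220.2, 102.3]
tool_rot: [-3.122, 0.048, 3.123]
force: [-0.2, 0.4, 0.8]
width: 0.3
```

```bash
python3 -m crank '[[[0.15,0.6,0.3,0.1,0.45,0],[0,0.1,0.2,0,0,0],[0,0,0.2,0,0,0],[0,0,0,0,0,0],[0,0,0,0,0,0],[0,0,0,0,0,0]]]'
```

```text
clock: 13.52
eef_pos: [574.4, 237.5, 85.2]
tool_rot: [-3.113, 0.009, 3.117]
force: [-0.0, 0.0, -0.4]
width: 0.0
```

```bash
python3 -m crank '[[[0.16,0.08,0.2,-0.25,0.08,-0.2],[0,0,0.1,0,0,0],[0,0,0,0,0,0],[0,0,0,0,0,0],[0,0,0,0,0,0]]]'
python3 - <<'E'
from h import *
p=ctrl.get_image("side");print(ctrl.read_state()["eef_pos"])
cv2.imwrite("pics/v8.png",cv2.resize(p["color"][110:260,190:390],None,fx=4,fy=4,interpolation=2)[:,:,::-1])
E
```

```text
clock: 13.93
eef_pos: [570.7, 238.2, 77.9]
tool_rot: [-3.139, 0.004, 3.136]
force: [0.2, 0.3, 0.1]
width: -0.0
[570.75879238 238.20918339  77.96679168]
```

View pics/v8.png

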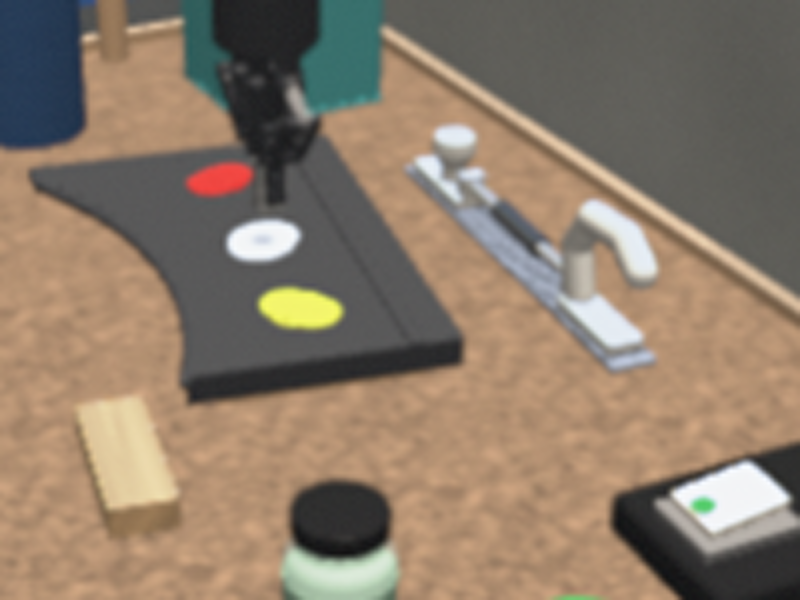

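The fingertips (270,205) stand above the silver patch (263,240), a little under 28 mm off it, and the switch is still down. I'll hold there and hand in.

```bash
python3 -m crank '[[[0,0.04,0.1,0,0,0],[0,0,0,0,0,0],[0,0,0,0,0,0],[0,0,0,0,0,0],[0,0,0,0,0,0],[0,0,0,0,0,0],[0,0,0,0,0,0],[0,0,0,0,0,0],[0,0,0,0,0,0],[0,0,0,0,0,0],[0,0,0,0,0,0],[0,0,0,0,0,0]]]'; python3 -m crank '[[[0,0,0,0,0,0],[0,0,0,0,0,0],[0,0,0,0,0,0],[0,0,0,0,0,0],[0,0,0,0,0,0],[0,0,0,0,0,0],[0,0,0,0,0,0],[0,0,0,0,0,0],[0,0,0,0,0,0],[0,0,0,0,0,0],[0,0,0,0,0,0],[0,0,0,0,0,0]]]'
```

```text
clock: 14.98
eef_pos: [571.3, 240.4, 75.2]
tool_rot: [-3.139, 0.006, 3.137]
force: [-0.5, -0.8, -0.0]
width: -0.1
clock: 15.98
eef_pos: [571.3, 240.3, 75.2]
tool_rot: [-3.139, 0.006, 3.137]
force: [-0.4, -1.0, 0.3]
width: -0.2
```

```bash
python3 -m crank '[[[0,0,0,0,0,0],[0,0,0,0,0,0],[0,0,0,0,0,0],[0,0,0,0,0,0],[0,0,0,0,0,0],[0,0,0,0,0,0],[0,0,0,0,0,0],[0,0,0,0,0,0],[0,0,0,0,0,0],[0,0,0,0,0,0],[0,0,0,0,0,0],[0,0,0,0,0,0]]]' && python3 -c "
from h import *
print(ctrl.finish_job())"
```

```text
clock: 16.98
eef_pos: [571.3, 240.3, 75.2]
tool_rot: [-3.139, 0.006, 3.137]
force: [-0.4, 0.5, 0.7]
width: -0.0
the job is handed in; nothing more can be done
None
```

I switched the lamp on, pointed at the flux jar and then at the bare-metal patch, and handed the job in at about 17 s, still pointing at the patch.

- **Switch:** I pressed the green dot down with shut fingers. The force briefly peaked at about 17 N against the stop, more than the 2.5 N needed. Afterwards the dot had moved 1.8 px in the side image, against 1.6 px predicted for full travel, so I take it as on.
- **Flux jar:** I held for about 3 s, 27 mm above the green lid and within about 3 mm of its centre.
- **Bare patch:** I held for about 3 s, 25 mm above the patch and within about 2 mm of its centre. The wrist force stayed at noise level (about 1 N).

**Checks that failed or disagreed:**
- A depth-plane fit of the rocker gave nonsense values, so I discarded it.
- A brightness check on the lamp head showed no clear change, so the "on" result rests on the dot's shift and the pictures.
- The side and top cameras agreed within about 4 mm on the jar. They differed by about 8 to 9 mm sideways on the dot and the patch when using the given heights. I used the top camera there, because its own depth readings agreed with it.

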